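# Raise the drying lamp and index the bottle carrier under it

### The job

Get the washed bottle dried: pull the telescopic drying lamp up by the fin on its top until its lock button clicks out, then push the carrier, with the bottle standing in it, along the rail so that it clicks into the next station, right under the lamp. Do not run on towards the last station, keep the bottle upright in its seat, leave the things around alone, and let go of everything at the end.

Things in the scene. Friction and masses are not known exactly. Their poses are not given: they have to be found in the camera images.
- rail: Fixed drying rail: white base plate 180 x 368 x 6 mm, aluminium rail 70 mm wide, 28 high, 344 long between grey end caps 40 high; behind its middle an upright aluminium tube 34 mm square, 140 high. Origin: counter level under the rail's middle. y runs along the rail, the way the carrier has to go; x points across it, from the carrier's grip to the tube; z up.
- next_station (a point): The middle one of three stations of the rail, right under the lamp: point on the rail's centre line, 28 mm above the counter, axes as the rail's. The first station, where the carrier starts, lies 110 mm before it (rail -y), the last 110 mm after it. Each has a detent notch and a 16 mm round steel stud, 20 mm high, 62 mm in front of the centre line (rail -x).
- carrier (a joint): Travel of the pale grey carrier along rail +y, m: 0 in the first station's detent (start), 0.110 in the next (goal), 0.220 in the last. A sprung roller holds it in a notch; about 7 N gets it out; in between it runs with about 1 N of friction and stays where it is left; within about 8 mm of a notch it is drawn in. It weighs about 0.55 kg.
- carrier_grip (a point): Grip of the carrier: upright grey block 36 mm (across the rail) x 20 mm (along it), top 92 mm above the counter. The point is on its axis, 70 mm above the counter, 120 mm in front of the bottle's axis (rail -x). It stands on a tongue 26 mm wide, top 40 mm above the counter. Free on both sides along the rail. Axes as the rail's.
- carrier_seat (a point): Centre of the floor of the carrier's round seat, 42 mm above the counter; a rim of 64 mm inner and 72 mm outer diameter stands 14 mm above that floor, on a plate 92 x 96 mm.
- bottle: Clear plastic bottle with a white cap, diameter 58 mm, 150 mm high, 0.14 kg or so, standing loose in the carrier's seat (3 mm play all round). Origin: centre of its underside; z up along its axis. Its top is 192 mm above the counter, too high to pass below the lamp until this is raised.
- lamp (a joint): Height of the drying lamp's telescopic rod, m: 0 fully down, starts at 0 to 0.030; the lock button comes out at 0.087, the hard stop is at 0.094. Straight up; friction holds the lamp where it is left; about 9 N lifts it.
- lamp_grip (a point): Grip point of the lamp: a white upright fin on the middle of the round lamp head, 50 mm (across the rail) x 14 mm (along the rail), standing 45 mm above the head. The point is on its middle axis, 19 mm below its top edge, 191 mm above the counter when the lamp is down; it rises with the lamp. Axes as the rail's.
- lamp_under (a point): Centre of the lamp head's flat underside, straight above the next station; 125 mm above the counter when down, 212 to 219 mm when locked. The head is 90 mm in diameter and 40 mm high; an arm at the level of its upper half joins it to the rod, 75 mm behind it (rail +x).
- lock_button (a joint): Spring lock button of the lamp's rod, m: 0 held inside the tube, grows to 0.011 when it has clicked out through the hole in the tube's outer face (rail +x side, 122 mm above the counter). It comes out by itself when the lamp is high enough.
- button_tip (a point): Middle of the outer face of that button, a 12 mm round steel pin; out, it stands 7 mm proud of the tube.
- cup: Bystander: pale grey sterilizer cup with a shut hinged lid, 84 mm wide, 103 mm high, standing on the oak board. Origin: centre of its underside.
- spoon: Bystander: stainless spoon 160 mm long lying on the oak board; origin in its underside, x along it.
- ring_a: Bystander: orange bottle ring, 80 mm across, 14 mm high, lying on the counter to the right. Origin: centre of its underside.
- ring_b: Bystander: a second ring like it.
- board: Fixed light oak cutting board 300 x 240 x 18 mm, to the left, with a white grass-shaped drying rack 120 x 100 mm on it, up to 80 mm high. Origin: at counter level under its middle.
There are look-alikes about, which are no part of the job. There is more than one size of the bottle; the one meant has the size given above.

How it is judged:
On the way, in this order (a step that is already met when the one before it is completed fails the run):
1. the lamp is raised and its lock button has clicked out (value of joint lamp above 0.083 m and value of joint lock_button above 0.005 m and value of joint carrier below 0.03 m), for 0.2 s.
2. the carrier is in the next station's detent (value of joint carrier between 0.106 and 0.114 m and velocity of joint carrier between -0.02 and 0.02 m/s), for 0.3 s.
At the end, for the whole second after the job is handed in: The lamp is up (above 83 mm of travel) with its lock button out by more than 5 mm, the carrier rests within 4 mm of the next station's detent, and the bottle stands upright (within 0.1 rad) and at rest in the carrier's seat (all of step 2 and value of joint lamp above 0.083 m and value of joint lock_button above 0.005 m and angle between bottle's own z axis and vertical below 0.1 rad and horizontal distance between bottle and carrier_seat below 0.007 m and distance between bottle and carrier_seat below 0.012 m and linear speed of bottle below 0.03 m/s); the robot touches nothing.
It fails at once if the carrier runs more than 30 mm past the next station (value of joint carrier above 0.14 m).
It fails at once if the bottle is tipped by more than 0.35 rad (angle between bottle's own z axis and vertical above 0.35 rad).
It fails at once if a thing around is moved by more than 25 mm (distance of any of cup, spoon, ring_a, ring_b from where it was at the start of the episode above 0.025 m).
It also fails if it takes over 45 s, if anything falls off the work surface, if the arm or the gripper's body presses on something with over 40 N, if the wrist force passes 120 N, or if a joint passes its speed limit or range.

### The arm

A 7-joint arm with a two-finger parallel gripper is mounted at the origin on the work surface. World frame = base frame: x ahead of the robot, y to its left, z up, the work surface at z = 0. Lengths are in m, angles in rad, forces in N, time in s.
With the tool pointing down it reaches from about 0.375 to 0.925 m from the base axis. Payload 3.1 kg.
Tool frame: the origin (TCP) lies midway between the tips of the shut fingers; the grasp point (between the pads) lies 19 mm behind it; z points along the fingers, y is the line along which they close (so a half turn about z gives the same grasp; the last joint's range is limited). The gripper opens to 85 mm and grips with 20 to 120 N. Pads are 22 mm wide; open, the fingers measure 114 mm over their backs; the gripper's body (76 mm by 85 mm) begins 54 mm behind the grasp point. The pads swing forward as they close: fully open they stand 13 mm farther back than shut.
Start: joints at [-1.446, 0.383, 0.044, 1.598, -0.018, 1.161, -0.05], TCP at [0.144, 0.634, 0.231] pointing down, gripper open.
Joint ranges: [-2.61, 2.61], [-0.41, 2.15], [-1.48, 1.57], [0, 2.5], [-1.57, 4.71], [0.05, 1.97], [-2.85, 2.85]. Speed limits (rad/s): [2.79, 2.79, 3.14, 3.14, 3.14, 3.14, 3.14].

### API

Orientations are given as a unit quaternion [w, x, y, z].
In Python, from bench import ctrl, cams, job, models gives the robot as it stands.
- The arm moves only by the shell command python3 -m crank 'ROWS' [OPENING]. ROWS is JSON, a list of rows, each a list of 2 entries, a list of its own where there are three numbers: the shift along the tool's x, y, z in units of 120 mm (1.0 is 120 mm), then the turn, a rotation vector about the tool's x, y, z in units of 180 degrees (1.0 is 180 degrees). In form: [[[tx, ty, tz], [ax, ay, az]], ...]. A call has 1 to 5 rows; each row is the pose to reach, as a shift and turn from the pose commanded when the call began, along the tool's axes at that moment, turning the shorter way round; what a row does not reach only later rows make up. A row lasts 1/8 s, in which the tool goes at most 62.5 mm and 10.7 degrees, less where a joint would pass 70% of its speed; a pose out of reach is approached as far as the arm can. A call with a number of a shift or a turn outside -1 to 1 is refused whole. A call with a gripper value outside its range is refused whole. OPENING is the closure, from -1 (fully open) to 1 (shut), set as the call begins (- or left out, the last holds). The fingers move at their own pace and stop on an object; the grip force is fixed at half the most. Time passes only in rows, so rows that repeat a pose let the fingers close. It gives the time, the measured TCP pose, the force, the opening and the grip force at its end, in the units of the state.
- ctrl.get_obs(): the state, without advancing time (a new reading comes with each control period).
- cams.snapshot(name): name is "side" or "top"; returns the picture (400x640x3 uint8, blue, green, red); there is no depth.
- cams.camera_model(name): a dict with "fx", "fy", "cx", "cy" (pixels), "dist_coeffs" ([k1, k2, p1, p2, k3] as OpenCV has them; the pictures are not rectified), "rvec" (rotation vector, rad) and "tvec" (3), from world to camera coordinates, as OpenCV has them. Camera axes: x right, y down, z forward; pixel columns grow to the right and rows downward; lengths in m; the calibration is good to about 2 mm. A picture is of the moment at which its call begins. camera_model takes no time and is no camera call.
- job.sign_off(): hands the job in; it is judged then, once.
Trained networks look in the newest picture that a camera, given by its name, has taken for a name from the list of things; names that differ only in an ending like _2 or _b are one class to them, and where a whole thing is asked for, a point or a joint stands for the part that bears it (a point fixed in the world has none). Each returns a list of dicts, best first, with "p" (0 to 1); they miss things now and then, are a little off and sometimes report something else, mostly with a low value. They report only what shows in the picture. A call takes as long as a camera call. They do not tell look-alikes from the thing itself.
- models.regions_of(camera, thing): "mask" (400x640 bool, what is visible of it) and "at" ([column, row] in pixels, amid what is visible of it).
- models.spot_point(camera, thing): "at" ([column, row] in pixels: a listed point, or the origin of a listed thing).
The state is a dict: "time": time; "joint_pos": joint angles; "qvel": joint speeds; "joint_torque": joint torques, N m; "eef_pos": TCP position; "tcp_rot": TCP orientation; "force": force on the tool from outside, world axes, zero at the start; "ft_torque": the same for the moment, N m; "finger_gap": finger opening in m; "grip_force": force on a finger pad.
Only numpy, scipy, OpenCV 4.12 (cv2) and the standard library are available. Lean on these libraries where they do the work, as an engineer would, in place of code of your own. Each camera call takes 0.05 s, during which the arm holds its last target. There are 200 camera calls.

## Working session

There is one attempt and no reset: what is moved stays moved. The work goes in short steps, Python scripts to look and compute and a shell command to move; the robot and the scene stay as the last step left them, time stands still between calls to the robot, and variables do not carry over. Pictures are saved under pics/ and viewed, at most 10 in all, crops included, and the job is handed in when it is done.

```bash
mkdir -p pics; cat > h.py <<'E'
import numpy as np, cv2
from bench import ctrl, cams, job, models
from scipy.spatial.transform import Rotation as R
def ray(c,uv):
    m=cams.camera_model(c);K=np.array([[m['fx'],0,m['cx']],[0,m['fy'],m['cy']],[0,0,1.]])
    u=cv2.undistortPoints(np.array([[uv]],float),K,np.array(m['dist_coeffs'],float))[0,0]
    Rm=cv2.Rodrigues(np.array(m['rvec'],float))[0]
    t=np.array(m['tvec'],float).ravel()
    d=Rm.T@np.array([u[0],u[1],1]);return -Rm.T@t,d/np.linalg.norm(d)
def proj(c,p):
    m=cams.camera_model(c);K=np.array([[m['fx'],0,m['cx']],[0,m['fy'],m['cy']],[0,0,1.]])
    return cv2.projectPoints(np.array(p,float).reshape(-1,1,3),np.array(m['rvec'],float),np.array(m['tvec'],float),K,np.array(m['dist_coeffs'],float))[0].reshape(-1,2)
def tri(rs):
    A=sum(np.eye(3)-np.outer(d,d) for o,d in rs);b=sum((np.eye(3)-np.outer(d,d))@o for o,d in rs)
    p=np.linalg.solve(A,b);return p,[np.linalg.norm(np.cross(p-o,d)) for o,d in rs]
def atz(c,uv,z):
    o,d=ray(c,uv);return o+d*(z-o[2])/d[2]
E
python3 - <<'E'
from h import *
np.set_printoptions(precision=4,suppress=True)
for c in ['side','top']:
    cv2.imwrite(f'pics/{c}0.png',cams.snapshot(c)); print(c,ray(c,[320,200]))
for t in ['rail','next_station','carrier_grip','carrier_seat','bottle','lamp_grip','lamp_under','button_tip','cup','spoon','ring_a','board']:
    for c in ['side','top']:
        print(t,c,[(round(r['p'],2),np.round(r['at'],1).tolist()) for r in models.spot_point(c,t)[:4]])
o=ctrl.get_obs();print(o['time'],o['eef_pos'],o['tcp_rot'],o['finger_gap'])
E
```

```text
side (array([-0.024 , -0.6775,  1.0558]), array([ 0.4634,  0.5555, -0.6904]))
top (array([0.3422, 0.0607, 1.5188]), array([ 0.1449, -0.0045, -0.9894]))
rail side [(0.73, [331.7, 222.8])]
rail top [(0.62, [319.2, 177.1])]
next_station side []
next_station top [(0.78, [318.6, 176.2])]
carrier_grip side [(0.79, [323.2, 245.8]), (0.7, [333.4, 218.6])]
carrier_grip top [(0.97, [352.8, 211.8])]
carrier_seat side [(0.68, [352.2, 229.3])]
carrier_seat top [(0.62, [353.5, 177.9]), (0.34, [352.9, 176.9])]
bottle side [(0.8, [319.2, 277.4]), (0.73, [353.3, 233.5]), (0.64, [387.7, 266.2])]
bottle top [(0.82, [353.7, 175.7]), (0.55, [399.2, 176.9])]
lamp_grip side [(0.68, [331.9, 178.0]), (0.41, [332.8, 194.3])]
lamp_grip top [(0.67, [319.4, 167.1])]
lamp_under side [(0.66, [332.1, 192.4])]
lamp_under top [(0.95, [319.8, 167.6]), (0.62, [355.7, 175.5]), (0.49, [350.6, 211.8]), (0.22, [470.4, 209.2])]
button_tip side [(0.16, [351.2, 231.8])]
button_tip top []
cup side [(0.88, [248.5, 172.9]), (0.58, [351.0, 232.1])]
cup top [(0.94, [198.7, 199.3])]
spoon side [(0.77, [208.3, 183.8]), (0.64, [249.9, 174.3])]
spoon top [(0.53, [171.8, 246.5])]
ring_a side [(0.58, [423.8, 338.9]), (0.56, [453.1, 306.7])]
ring_a top [(0.79, [469.2, 167.3]), (0.67, [470.8, 205.5]), (0.49, [351.7, 214.4])]
board side [(0.89, [230.4, 186.1]), (0.33, [335.0, 221.8])]
board top [(0.56, [195.4, 228.1])]
1.3 [0.1436 0.6339 0.2313] [-0.      0.1111  0.9938 -0.    ] 0.08548665446041394
```

View pictures.

```bash
python3 - <<'E'
import cv2
a=cv2.imread('pics/top0.png')[110:280,240:500];cv2.imwrite('pics/topc.png',cv2.resize(a,None,fx=3,fy=3,interpolation=2))
a=cv2.imread('pics/side0.png')[130:310,220:480];cv2.imwrite('pics/sidec.png',cv2.resize(a,None,fx=3,fy=3,interpolation=2))
E
python3 - <<'E'
from h import *
np.set_printoptions(precision=4,suppress=True)
for n,s,t in [('rail',(331.7,222.8),(319.2,177.1)),('cgrip',(323.2,245.8),(352.8,211.8)),('seat',(352.2,229.3),(353.5,177.9)),('bottle',(353.3,233.5),(353.7,175.7)),('lgrip',(331.9,178),(319.4,167.1)),('under',(332.1,192.4),(319.8,167.6))]:
    print(n,*tri([ray('side',s),ray('top',t)]))
E
```

```text
rail [ 0.6418  0.0568 -0.0039] [np.float64(0.0011691828048853708), np.float64(0.0011691828048854436)]
cgrip [ 0.514  -0.0477  0.0642] [np.float64(0.003744977594571013), np.float64(0.0037449775945710044)]
seat [ 0.6286 -0.0547  0.0614] [np.float64(0.0018441682722462238), np.float64(0.001844168272246339)]
bottle [ 0.6384 -0.0558  0.0352] [np.float64(0.001341495131396378), np.float64(0.0013414951313962943)]
lgrip [0.6331 0.0539 0.2131] [np.float64(0.004278765703828522), np.float64(0.0042787657038289)]
under [0.6419 0.0552 0.1456] [np.float64(0.0008813356994759219), np.float64(0.0008813356994759372)]
```

View pics/topc.png

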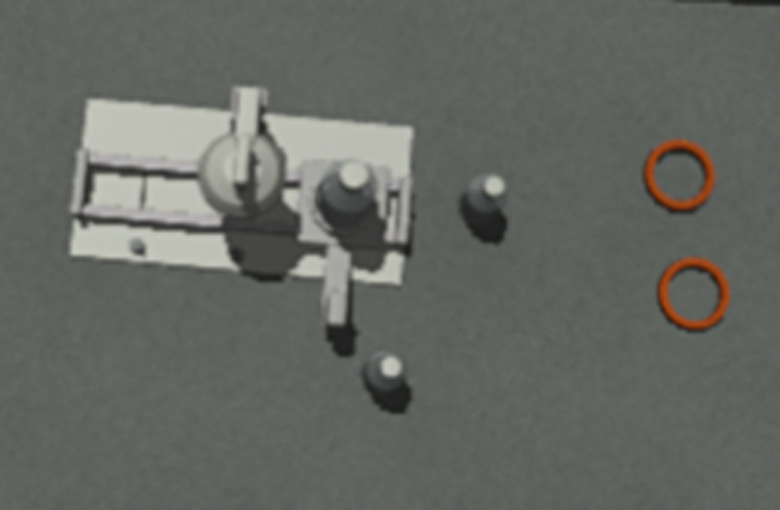

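View pics/sidec.png

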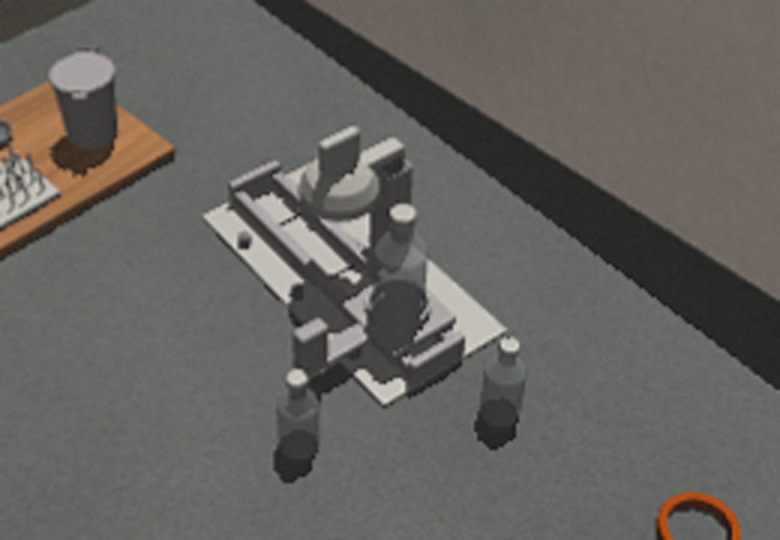

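```bash
python3 - <<'E'
from h import *
np.set_printoptions(precision=4,suppress=True)
im=cv2.imread('pics/top0.png');g=im.min(2)
P=[atz('top',(240+a/3,110+b/3),.006) for a,b in [(85,98),(413,127),(403,285),(70,257)]]
P=np.array(P);print(P,P.mean(0))
e=P[0]-P[1];f=P[3]-P[2];print(np.degrees(np.arctan2(-e[0],e[1])),np.degrees(np.arctan2(-f[0],f[1])),np.linalg.norm(e),np.linalg.norm(P[0]-P[3]))
for z in (.125,.1456): print(atz('top',(319.8,167.6),z))
# candidate fin & grip projected for overlay
c=np.array([.642,.056,0]);yaw=np.radians(-5)
A=im.copy();S=cv2.imread('pics/side0.png')
Rz=R.from_euler('z',yaw).as_matrix()
def box(cx,cy,hx,hy,z): return [Rz@np.array([cx+sx*hx,cy+sy*hy,z])+c for sx,sy in((-1,-1),(1,-1),(1,1),(-1,1))]
out=[]
for n,I,(x0,y0,x1,y1) in(('top',A,(270,130,370,230)),('side',S,(290,150,390,250))):
    I=cv2.resize(I[y0:y1,x0:x1],None,fx=4,fy=4,interpolation=cv2.INTER_CUBIC)
    for b,col in((box(0,0,.025,.007,.2306),(0,0,255)),(box(0,0,.09,.184,.006),(0,255,0)),(box(-.12,-.11,.018,.010,.092),(255,0,0)),(box(0,-.11,.046,.048,.042),(255,255,0))):
        q=((proj(n,b)-[x0,y0]+.5)*4).astype(int);cv2.polylines(I,[q],True,col,1)
    out.append(I)
cv2.imwrite('pics/ov.png',np.hstack(out))
E
```

```text
[[ 0.76    0.2278  0.006 ]
 [ 0.7255 -0.141   0.006 ]
 [ 0.5466 -0.1256  0.006 ]
 [ 0.5787  0.2415  0.006 ]] [0.6527 0.0507 0.006 ]
-5.342786921949187 -5.000747917438434 0.37036560772548544 0.18176173610272042
[0.6472 0.0547 0.125 ]
[0.6427 0.0547 0.1456]
```

View pics/ov.png

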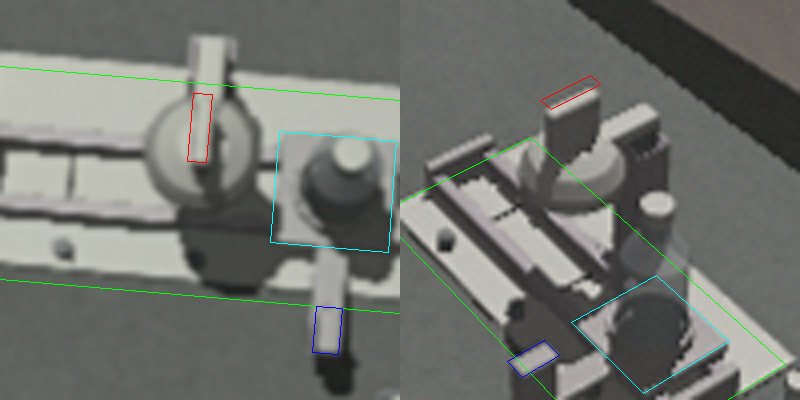

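```bash
python3 - <<'E'
from h import *
np.set_printoptions(precision=4,suppress=True)
print(tri([ray('side',(333.2,175.5)),ray('top',(320,161.5))]))
for z in (.205,.215,.225,.231): print(z,proj('side',[.642,.056,z]),proj('top',[.642,.056,z]))
o=ctrl.get_obs();T=R.from_quat(np.roll(o['tcp_rot'],-1))
yd=np.array([np.sin(np.radians(5.1)),np.cos(np.radians(5.1)),0]);xd=np.array([-yd[1],yd[0],0])
G=R.from_matrix(np.c_[xd,yd,[0,0,-1]])
print((T.inv()*G).as_rotvec()/np.pi, T.inv().apply(np.array([.642,.056,.30])-o['eef_pos'])/.12)
E
```

```text
(array([0.6448, 0.0544, 0.2179]), [np.float64(2.5321699194390994e-07), np.float64(2.53216992129516e-07)])
0.205 [[332.2219 178.6936]] [[319.443  163.4531]]
0.215 [[332.2223 176.3365]] [[319.4531 162.6814]]
0.225 [[332.2227 173.9543]] [[319.4633 161.8982]]
0.231 [[332.2229 172.5128]] [[319.4695 161.4227]]
[-0.     -0.     -0.0425] [-5.1147 -3.78   -0.573 ]
```

```bash
python3 -m crank '[[[-1,-0.74,-0.6],[0,0,-0.0425]],[[-1,-0.74,-0.6],[0,0,-0.0425]],[[-1,-0.74,-0.6],[0,0,-0.0425]],[[-1,-0.74,-0.6],[0,0,-0.0425]]]' -- 2>&1 | tail -8 || true
python3 - <<'E'
from h import *
np.set_printoptions(precision=4,suppress=True)
o=ctrl.get_obs();T=R.from_quat(np.roll(o['tcp_rot'],-1));print(o['time'],o['eef_pos'],T.inv().apply(np.array([.643,.055,.30])-o['eef_pos'])/.12)
E
```

```text
invalid input: not JSON, or not a number
1.3 [0.1436 0.6339 0.2313] [-5.1247 -3.7863 -0.573 ]
```

```bash
python3 -m crank '[[[-1,-0.74,-0.6],[0,0,-0.0425]],[[-1,-0.74,-0.6],[0,0,-0.0425]],[[-1,-0.74,-0.6],[0,0,-0.0425]],[[-1,-0.74,-0.6],[0,0,-0.0425]]]'
python3 - <<'E'
from h import *
np.set_printoptions(precision=4,suppress=True)
o=ctrl.get_obs();T=R.from_quat(np.roll(o['tcp_rot'],-1));print(o['time'],o['eef_pos'],T.inv().apply(np.array([.643,.055,.30])-o['eef_pos'])/.12)
E
```

```text
time: 1.8
eef_pos: [0.2458, 0.519, 0.306]
tcp_rot: [0.001, 0.049, 0.999, 0.002]
force: [-0.5, -0.4, -0.2]
finger_gap: 0.0857
grip_force: 0.0
1.8 [0.2458 0.519  0.306 ] [-3.6696 -3.527   0.0464]
```

```bash
for i in 1; do python3 -m crank '[[[-0.92,-0.88,0],[0,0,0]],[[-0.92,-0.88,0],[0,0,0]],[[-0.92,-0.88,0],[0,0,0]]]'
python3 -m crank '[[[-0.92,-0.88,0],[0,0,0]],[[-0.92,-0.88,0],[0,0,0]],[[-0.92,-0.88,0],[0,0,0]]]'
python3 -m crank '[[[-0.92,-0.88,0],[0,0,0]],[[-0.92,-0.88,0],[0,0,0]],[[-0.92,-0.88,0],[0,0,0]]]'; done
python3 - <<'E'
from h import *
np.set_printoptions(precision=4,suppress=True)
o=ctrl.get_obs();T=R.from_quat(np.roll(o['tcp_rot'],-1));print(o['time'],o['eef_pos'],T.inv().apply(np.array([.643,.055,.30])-o['eef_pos'])/.12)
E
```

```text
time: 2.17
eef_pos: [0.3437, 0.4031, 0.3028]
tcp_rot: [0.0, 0.047, 0.999, -0.001]
force: [0.1, -0.3, 0.7]
finger_gap: 0.0855
grip_force: 0.0
time: 2.55
eef_pos: [0.4441, 0.2879, 0.3029]
tcp_rot: [0.0, 0.047, 0.999, -0.001]
force: [-0.3, 0.3, -0.5]
finger_gap: 0.0853
grip_force: 0.0
time: 2.92
eef_pos: [0.5446, 0.1728, 0.3028]
tcp_rot: [0.0, 0.047, 0.999, -0.001]
force: [-0.0, 0.5, 0.2]
finger_gap: 0.0854
grip_force: 0.0
2.925 [0.5446 0.1728 0.3028] [-0.9081 -0.9008  0.0255]
```

```bash
python3 -m crank '[[[-0.91,-0.9,0.02],[0,0,0]],[[-0.91,-0.9,0.02],[0,0,0]],[[-0.91,-0.9,0.02],[0,0,0]],[[-0.91,-0.9,0.02],[0,0,0]],[[-0.91,-0.9,0.02],[0,0,0]]]'
python3 - <<'E'
from h import *
np.set_printoptions(precision=4,suppress=True)
o=ctrl.get_obs();print(o['eef_pos'])
s=cams.snapshot('side');t=cams.snapshot('top')
q=[proj(n,o['eef_pos'])[0] for n in('side','top')]
L=[]
for n,I,(x0,y0) in(('side',s,(280,120)),('top',t,(270,110))):
    I=cv2.resize(I[y0:y0+120,x0:x0+100],None,fx=4,fy=4,interpolation=cv2.INTER_CUBIC)
    for p,c in((o['eef_pos'],(0,0,255)),(np.array([.643,.055,.219]),(0,255,0))):
        cv2.circle(I,tuple(((proj(n,p)[0]-[x0,y0]+.5)*4).astype(int).tolist()),3,c,-1)
    L.append(I)
cv2.imwrite('pics/a1.png',np.hstack(L))
E
```

```text
time: 3.55
eef_pos: [0.6412, 0.0612, 0.2999]
tcp_rot: [-0.001, 0.043, 0.999, 0.001]
force: [0.3, 0.4, 0.6]
finger_gap: 0.0853
grip_force: 0.0
[0.6412 0.0612 0.2999]
```

View pics/a1.png

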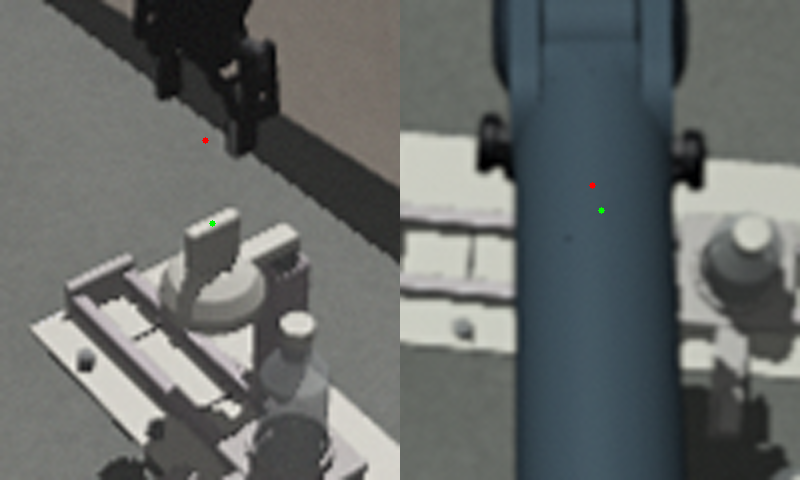

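```bash
cat > d.py <<'E'
import sys
from h import *
np.set_printoptions(precision=4,suppress=True)
o=ctrl.get_obs();T=R.from_quat(np.roll(o['tcp_rot'],-1))
print(o['time'],o['eef_pos'],'gap',o['finger_gap'],'F',o['force'],'yaw',np.degrees(np.arctan2(T.as_matrix()[0,1],T.as_matrix()[1,1])),'tilt',np.degrees(np.arccos(-T.as_matrix()[2,2])))
if len(sys.argv)>3: print('row',T.inv().apply(np.array([float(a) for a in sys.argv[1:4]])-o['eef_pos'])/.12)
E
python3 d.py .643 .055 .186
```

```text
3.65 [0.6411 0.0616 0.3004] gap 0.08548871977014671 F [ 0.5306  0.4594 -0.12  ] yaw 4.873479029399476 tilt 0.10336242529146052
row [-0.0219 -0.0548  0.9532]
```

```bash
python3 -m crank '[[[-0.02,-0.055,0.4],[0,0,0]],[[-0.02,-0.055,0.7],[0,0,0]],[[-0.02,-0.055,0.95],[0,0,0]],[[-0.02,-0.055,0.95],[0,0,0]],[[-0.02,-0.055,0.95],[0,0,0]]]'
python3 d.py .643 .055 .186
```

```text
time: 4.28
eef_pos: [0.6443, 0.0529, 0.1883]
tcp_rot: [0.001, 0.044, 0.999, 0.0]
force: [-0.0, 1.0, 0.9]
finger_gap: 0.0853
grip_force: 0.0
4.275 [0.6443 0.0529 0.1883] gap 0.08530840620620148 F [-0.0022  1.0298  0.8775] yaw 5.013250177721988 tilt 0.1250377772217422
row [0.0124 0.0161 0.0194]
```

```bash
python3 -m crank '[[[0,0,0],[0,0,0]],[[0,0,0],[0,0,0]],[[0,0,0],[0,0,0]],[[0,0,0],[0,0,0]],[[0,0,0],[0,0,0]]]' 1
python3 d.py .643 .055 .186
```

```text
time: 4.9
eef_pos: [0.6438, 0.0527, 0.1872]
tcp_rot: [0.0, 0.045, 0.999, 0.001]
force: [0.1, 2.0, 1.7]
finger_gap: 0.0132
grip_force: 61.0
4.9 [0.6438 0.0527 0.1872] gap 0.013188203897082262 F [0.1085 2.0337 1.679 ] yaw 5.115027125888104 tilt 0.08412375963525616
row [0.0087 0.0181 0.0102]
```

```bash
python3 -m crank '[[[0,0,-0.15],[0,0,0]],[[0,0,-0.3],[0,0,0]],[[0,0,-0.45],[0,0,0]],[[0,0,-0.6],[0,0,0]],[[0,0,-0.6],[0,0,0]]]'; python3 d.py
python3 -m crank '[[[0,0,-0.02],[0,0,0]],[[0,0,-0.02],[0,0,0]]]'; python3 d.py
```

```text
time: 5.52
eef_pos: [0.6438, 0.0527, 0.2588]
tcp_rot: [0.0, 0.044, 0.999, 0.001]
force: [1.3, 2.4, -0.0]
finger_gap: 0.0131
grip_force: 60.9
5.525 [0.6438 0.0527 0.2588] gap 0.013089798693049813 F [ 1.3419  2.3909 -0.0039] yaw 5.094897002026653 tilt 0.06353247895936753
time: 5.78
eef_pos: [0.6438, 0.0527, 0.2593]
tcp_rot: [0.0, 0.044, 0.999, 0.0]
force: [5.3, 3.4, -7.5]
finger_gap: 0.0133
grip_force: 59.8
5.775 [0.6438 0.0527 0.2593] gap 0.013280592882083988 F [ 5.3331  3.4027 -7.4897] yaw 5.089830138993013 tilt 0.026372783453005044
```

```bash
python3 -m crank '[[[0,0,-0.025],[0,0,0]],[[0,0,-0.025],[0,0,0]]]' | grep -E 'eef|^force'
python3 -m crank '[[[0,0,-0.025],[0,0,0]],[[0,0,-0.025],[0,0,0]]]'| grep -E 'eef|^force'
python3 - <<'E'
from h import *
np.set_printoptions(precision=4,suppress=True)
s=cams.snapshot('side');cams.snapshot('top')
for n in('lamp_under','lamp_grip','button_tip'): print(n,[(round(r['p'],2),np.round(r['at'],1)) for r in models.spot_point('side',n)[:2]])
for z in (.205,.212,.219): print(proj('side',[.643,.055,z]))
cv2.imwrite('pics/a2.png',cv2.resize(s[120:270,260:420],None,fx=4,fy=4,interpolation=cv2.INTER_CUBIC))
E
```

```text
eef_pos: [0.6438, 0.0527, 0.262]
force: [3.8, 2.5, -8.6]
eef_pos: [0.6438, 0.0527, 0.2653]
force: [4.1, 2.6, -7.7]
lamp_under [(0.8, array([332.8, 177.6]))]
lamp_grip [(0.58, array([334.5, 162.8]))]
button_tip []
[[332.6581 178.7068]]
[[332.6601 177.0594]]
[[332.662  175.3997]]
```

View pics/a2.png

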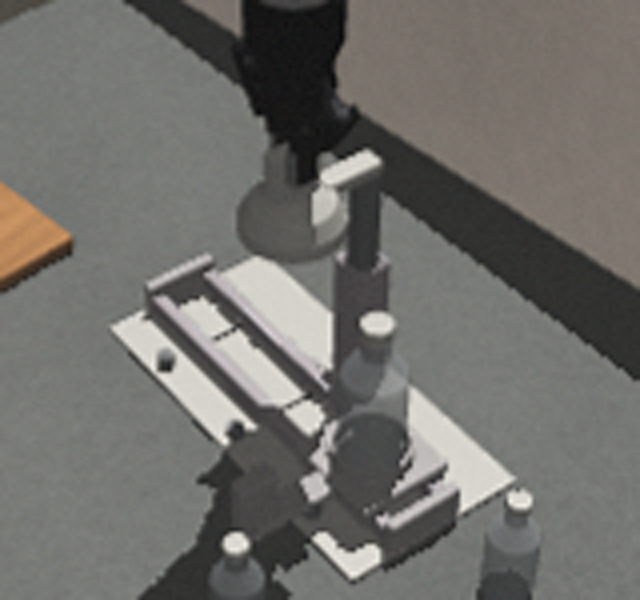

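The lamp is gripped and risen. Its underside, at full-picture (332.8, 177.6), is at about 0.21 m, close to the lock. The carrier is still at the first station with its bottle upright.

```bash
python3 -m crank '[[[0,0,-0.02],[0,0,0]],[[0,0,-0.02],[0,0,0]]]' | grep -E 'eef|^force'
python3 -m crank '[[[0,0,-0.02],[0,0,0]],[[0,0,-0.02],[0,0,0]]]'| grep -E 'eef|^force'
python3 -m crank '[[[0,0,-0.015],[0,0,0]],[[0,0,-0.015],[0,0,0]]]'| grep -E 'eef|^force|grip'
```

```text
eef_pos: [0.6438, 0.0527, 0.2678]
force: [3.9, 3.7, -6.4]
eef_pos: [0.6438, 0.0527, 0.2702]
force: [5.2, 2.1, -7.4]
eef_pos: [0.6437, 0.0527, 0.2706]
force: [6.9, 2.9, -12.1]
grip_force: 59.6
```

```bash
python3 -m crank '[[[0,0,-0.01],[0,0,0]],[[0,0,-0.01],[0,0,0]]]' | grep -E 'eef|^force'
python3 -m crank '[[[0,0,0.02],[0,0,0]],[[0,0,0.02],[0,0,0]],[[0,0,0.02],[0,0,0]]]'| grep -E 'eef|^force'
python3 -m crank '[[[0,0,0],[0,0,0]],[[0,0,0],[0,0,0]],[[0,0,0],[0,0,0]],[[0,0,0],[0,0,0]],[[0,0,0],[0,0,0]]]' -1 | grep -E 'eef|^force|gap'
python3 - <<'E'
from h import *
cams.snapshot('side');t=cams.snapshot('top')
for c in('side','top'):
  for n in('button_tip','lamp_under'): print(c,n,[(round(r['p'],2),np.round(r['at'],1)) for r in models.spot_point(c,n)[:2]])
cv2.imwrite('pics/t3.png',t)
E
```

```text
eef_pos: [0.6437, 0.0527, 0.2706]
force: [8.1, 3.0, -15.9]
eef_pos: [0.6437, 0.0527, 0.2706]
force: [5.5, 3.0, -9.1]
eef_pos: [0.6436, 0.0516, 0.2729]
force: [0.4, -0.0, 1.6]
finger_gap: 0.0853
side button_tip [(0.7, array([249.6, 175.2]))]
side lamp_under [(0.79, array([330. , 174.1]))]
top button_tip []
top lamp_under []
```

```bash
python3 -m crank '[[[0,0,-0.2],[0,0,0]],[[0,0,-0.5],[0,0,0]],[[0,0,-0.5],[0,0,0]],[[0,0,-0.5],[0,0,0]]]' | grep -E 'eef|^force'
python3 d.py .514 -.045 .2
```

```text
eef_pos: [0.6434, 0.0517, 0.3322]
force: [0.5, 0.3, -0.6]
9.325 [0.6434 0.0517 0.3322] gap 0.0853588887295707 F [ 0.5055  0.3301 -0.6048] yaw 5.113484338510824 tilt 0.02770930261510286
row [ 1.0016 -0.8987  1.1025]
```

```bash
python3 -m crank '[[[0.5,-0.4,0],[0,0,0]],[[1,-0.9,0],[0,0,0]],[[1,-0.9,0.2],[0,0,0]],[[1,-0.9,0.6],[0,0,0]],[[1,-0.9,0.6],[0,0,0]]]' -0.2 | grep -E 'eef|^force'
python3 d.py .514 -.045 .056
python3 - <<'E'
from h import *
np.set_printoptions(precision=4,suppress=True)
s=cams.snapshot('side');t=cams.snapshot('top')
for c in('side','top'): print([(round(r['p'],2),np.round(r['at'],1)) for r in models.spot_point(c,'carrier_grip')[:2]],proj(c,[.514,-.045,.07]))
I=cv2.resize(s[150:300,260:420],None,fx=4,fy=4,interpolation=cv2.INTER_CUBIC)
p=ctrl.get_obs()['eef_pos']
for q,col in((p,(0,0,255)),([p[0],p[1],.092],(0,255,0))): cv2.circle(I,tuple(((proj('side',q)[0]-[260,150]+.5)*4).astype(int).tolist()),3,col,-1)
cv2.imwrite('pics/a4.png',I)
E
```

```text
eef_pos: [0.5099, -0.0451, 0.2561]
force: [-0.1, -0.3, 0.4]
9.95 [ 0.5099 -0.0451  0.2561] gap 0.05101750179822442 F [-0.1488 -0.3334  0.3799] yaw 5.144206447828602 tilt 0.627724249725786
row [-0.0523  0.006   1.6667]
[(0.75, array([321.1, 245.8]))] [[323.7587 243.8562]]
[] [[351.4829 212.6039]]
```

View pics/a4.png

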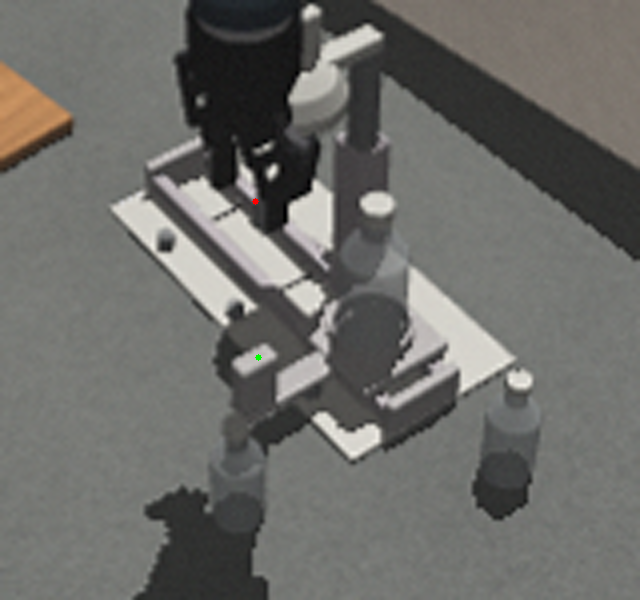

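The lamp head stays up, and the grip block's top at crop (255, 360) lies straight below the TCP. The near small bottle stands clear in front of it.

```bash
python3 -m crank '[[[-0.02,0,0.4],[0,0,0]],[[-0.02,0,0.8],[0,0,0]],[[-0.02,0,0.95],[0,0,0]],[[-0.02,0,0.95],[0,0,0]],[[-0.02,0,0.95],[0,0,0]]]' | grep -E 'eef|^force'
python3 d.py .513 -.045 .056; python3 -c "
from h import *
print(atz('side',(319.2,277.4),0),atz('side',(387.7,266.2),0))"
```

```text
eef_pos: [0.519, -0.0455, 0.1488]
force: [0.3, 0.4, 0.6]
10.775 [ 0.519  -0.0455  0.1488] gap 0.0513458726949275 F [0.3217 0.3596 0.6264] yaw 5.1090000269833 tilt 0.23474433946784642
row [ 0.0533 -0.0008  0.7733]
[ 0.45015886 -0.09417925  0.        ] [ 0.64370719 -0.20902925  0.        ]
```

```bash
python3 -c "
from h import *
for z in (.09,.1,.11,.12,.13): print(z,proj('side',[.45,-.094,z]))
o,d=ray('top',(240+391/3,110+366/3));print(tri([(o,d),ray('side',(318.8,255.5))]))"
```

```text
0.09 [[318.46012197 259.78871011]]
0.1 [[318.38197088 257.71871909]]
0.11 [[318.30291245 255.6245053 ]]
0.12 [[318.22293128 253.50565412]]
0.13 [[318.14201162 251.36174173]]
(array([ 0.44889855, -0.09810584,  0.11545911]), [np.float64(0.00025509970031258364), np.float64(0.00025509970031251604)])
```

```bash
python3 -m crank '[[[0.045,0,0.3],[0,0,0]],[[0.045,0,0.6],[0,0,0]],[[0.045,0,0.73],[0,0,0]],[[0.045,0,0.73],[0,0,0]],[[0.045,0,0.73],[0,0,0]]]' | grep -E 'eef|^force'
python3 -m crank '[[[0,0,0],[0,0,0]],[[0,0,0],[0,0,0]],[[0,0,0],[0,0,0]],[[0,0,0],[0,0,0]]]' 1
python3 d.py
```

```text
eef_pos: [0.5133, -0.0451, 0.0607]
force: [0.4, 0.7, 1.0]
time: 11.9
eef_pos: [0.5124, -0.0452, 0.0602]
tcp_rot: [0.001, 0.045, 0.999, 0.0]
force: [-1.1, -0.8, 5.4]
finger_gap: 0.0192
grip_force: 59.0
11.9 [ 0.5124 -0.0452  0.0602] gap 0.019237135291102107 F [-1.1363 -0.7736  5.3662] yaw 5.161732198421842 tilt 0.09730587835256942
```

```bash
python3 -m crank '[[[0,0.03,0],[0,0,0]],[[0,0.07,0],[0,0,0]],[[0,0.13,0],[0,0,0]],[[0,0.19,0],[0,0,0]],[[0,0.25,0],[0,0,0]]]' 
python3 d.py .5222 .0644 .0602
```

```text
time: 12.52
eef_pos: [0.5151, -0.0163, 0.0602]
tcp_rot: [0.001, 0.045, 0.999, -0.0]
force: [-1.1, -1.7, 6.1]
finger_gap: 0.0193
grip_force: 59.0
12.525 [ 0.5151 -0.0163  0.0602] gap 0.0192870971805401 F [-1.1366 -1.7244  6.0704] yaw 5.207225417410131 tilt 0.12211071817784443
row [ 0.0024  0.6749 -0.0002]
```

```bash
python3 -m crank '[[[0,0.06,0],[0,0,0]],[[0,0.12,0],[0,0,0]],[[0,0.18,0],[0,0,0]],[[0,0.24,0],[0,0,0]],[[0,0.3,0],[0,0,0]]]' | grep -E 'eef|^force'
python3 -m crank '[[[0,0.06,0],[0,0,0]],[[0,0.12,0],[0,0,0]],[[0,0.18,0],[0,0,0]],[[0,0.24,0],[0,0,0]],[[0,0.28,0],[0,0,0]]]' | grep -E 'eef|^force'
python3 d.py .5222 .0644 .0602
```

```text
eef_pos: [0.5186, 0.0197, 0.0602]
force: [-0.5, -2.7, 5.4]
eef_pos: [0.5218, 0.0537, 0.0603]
force: [-1.1, -2.4, 5.8]
13.775 [0.5218 0.0537 0.0603] gap 0.018955494397736545 F [-1.0519 -2.383   5.83  ] yaw 5.179142152054848 tilt 0.15154751276299191
row [0.0047 0.0889 0.0004]
```

```bash
python3 -m crank '[[[0,0.05,0],[0,0,0]],[[0,0.085,0],[0,0,0]],[[0,0.085,0],[0,0,0]],[[0,0.085,0],[0,0,0]]]' | grep -E 'eef|^force'
python3 -m crank '[[[0,0,0],[0,0,0]],[[0,0,0],[0,0,0]],[[0,0,0],[0,0,0]],[[0,0,0],[0,0,0]]]' -0.2 | grep -E 'eef|^force|gap'
python3 d.py
python3 - <<'E'
from h import *
s=cams.snapshot('side');t=cams.snapshot('top')
cv2.imwrite('pics/a5.png',cv2.resize(s[150:300,260:420],None,fx=4,fy=4,interpolation=cv2.INTER_CUBIC))
E
```

```text
eef_pos: [0.5228, 0.0643, 0.0602]
force: [0.5, -0.6, 6.4]
eef_pos: [0.5209, 0.0645, 0.0588]
force: [0.3, 0.0, -0.3]
finger_gap: 0.0511
14.775 [0.5209 0.0645 0.0588] gap 0.05112229500956853 F [ 0.3269  0.025  -0.3404] yaw 5.095984899660798 tilt 0.037445880825789105
```

View pics/a5.png

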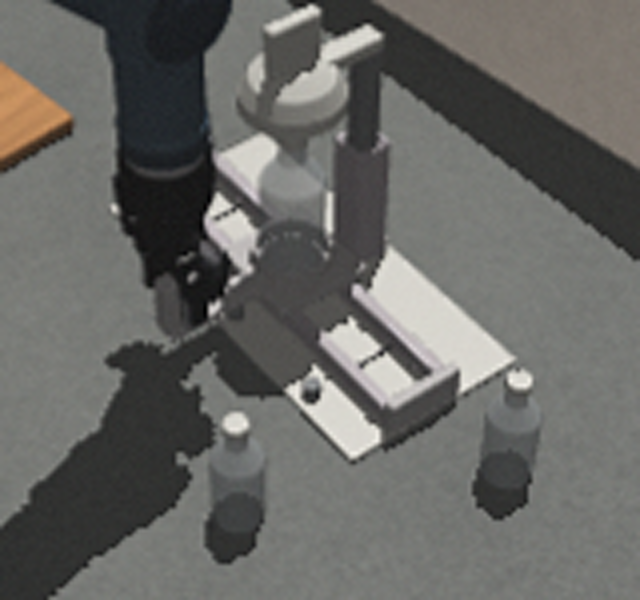

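The carrier with its upright bottle stands under the raised lamp (bottle at crop (290, 200), head at (295, 90)), and the fingers are open. Now I back off upward.

```bash
python3 -m crank '[[[0,0,-0.2],[0,0,0]],[[0,0,-0.5],[0,0,0]],[[0.2,0,-0.8],[0,0,0]],[[0.5,0,-1],[0,0,0]],[[0.5,0,-1],[0,0,0]]]' | grep -E 'eef|^force'
python3 -m crank '[[[0.3,0.5,-0.3],[0,0,0]],[[0.3,1,-0.3],[0,0,0]],[[0.3,1,-0.3],[0,0,0]],[[0.3,1,-0.3],[0,0,0]]]' | grep -E 'eef|^force'
python3 - <<'E'
from h import *
np.set_printoptions(precision=4,suppress=True)
s=cams.snapshot('side');t=cams.snapshot('top');P={}
for n in('carrier_grip','bottle','lamp_under','carrier_seat'):
  a=[models.spot_point(c,n) for c in('side','top')]
  for k in a: print(n,[(round(r['p'],2),np.round(r['at'],1)) for r in k[:3]])
for p in([.523,.0655,.07],[.643,.055,.042],[.643,.055,.192],[.643,.055,.219]): print(p,proj('side',p),proj('top',p))
I=[cv2.resize(s[150:300,270:380],None,fx=3.6,fy=3.6),cv2.resize(t[110:260,270:380],None,fx=3.6,fy=3.6)]
cv2.imwrite('pics/a6.png',np.hstack(I))
E
```

```text
eef_pos: [0.4607, 0.0705, 0.1806]
force: [-0.3, 0.5, -0.3]
eef_pos: [0.4364, 0.193, 0.2143]
force: [0.0, -0.6, 0.6]
carrier_grip [(0.71, array([303.2, 222.8])), (0.53, array([334.9, 217.4]))]
carrier_grip [(0.91, array([317.2, 206.9]))]
bottle [(0.7, array([386.8, 265.4])), (0.68, array([331.1, 214.7])), (0.54, array([318.2, 276.8]))]
bottle [(0.72, array([399.6, 174.1])), (0.63, array([320. , 176.1])), (0.54, array([366.7, 233.1]))]
lamp_under [(0.92, array([332.5, 176.7]))]
lamp_under [(0.63, array([318.6, 161. ]))]
carrier_seat [(0.74, array([330. , 213.6])), (0.58, array([301.3, 221.7]))]
carrier_seat [(0.97, array([321.3, 176.1]))]
[0.523, 0.0655, 0.07] [[303.9651 223.5944]] [[316.418  209.8668]]
[0.643, 0.055, 0.042] [[332.6134 213.8993]] [[319.6036 174.3088]]
[0.643, 0.055, 0.192] [[332.6546 181.7344]] [[319.7698 164.1061]]
[0.643, 0.055, 0.219] [[332.662  175.3997]] [[319.8036 162.0297]]
```

View pics/a6.png

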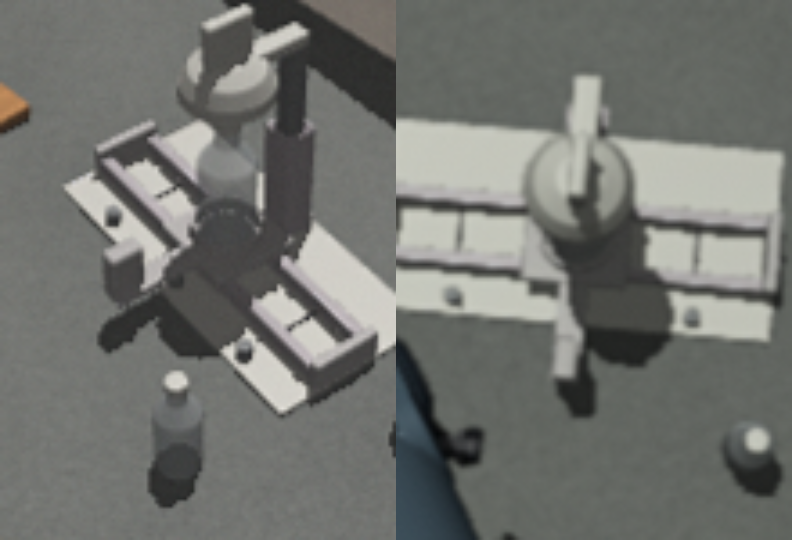

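The carrier grip, seat and lamp points all agree with the goal within about 1 to 3 px. The robot is clear, so I hand the job in.

```bash
python3 -c "
from h import *
a=tri([ray('side',(303.2,222.8)),ray('top',(317.2,206.9))])[0];b=tri([ray('side',(323.2,245.8)),ray('top',(352.8,211.8))])[0];print(np.linalg.norm((a-b)[:2]))
print(job.sign_off())"
```

```text
0.11420623125237135
the job is handed in; nothing more can be done
None
```

I raised the lamp to its hard stop, past the lock height, and moved the carrier with the bottle upright into the next station (measured travel about 114 mm, good to a few mm). I let go of everything and handed the job in; the lock button was not visible to the cameras, and the verdict was not shown.

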